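Touch-dry test of two paint samples

TASK

Test whether two of the four paint samples on the bench are touch-dry: with the fingertips, lightly touch the painted plate of the blue sample for about half a second and lift off, then do the same with the yellow sample, and withdraw. Press only gently, so that a plate dips just a few millimetres on its springy strip. The red and green samples are still wet, so do not touch them; nothing is to be gripped, picked up or pushed out of its place.

Things in the scene. Friction and masses are not known exactly. Their poses are not given: they have to be found in the camera images.
- blue_stand: Loose sample stand (0.9 kg) carrying the blue sample: plywood base plate 150 x 60 x 12 mm (long along its x), wooden block 34 x 56 mm with a clamp bar and two screws at its +x end, 58 mm high over all. From the block a springy steel strip runs level towards -x and carries the painted plate over the base. Origin: centre of the underside of the base, z up.
- blue_pad: The blue painted plate of the blue stand, flat, 52 (x) x 56 (y) x 4 mm. Origin: centre of its underside; the face to touch is 4 mm above that, 52 mm above the bench, with 36 mm clear space below the plate. It is at x = -46 mm in the stand's frame; axes as the stand's (x points to the block). It sinks about 1 mm per newton when pressed at its centre, springs back when released and meets a stop after about 20 mm.
- blue_strip (a joint): Bending of the blue sample's steel strip, rad: 0 level and unloaded, growing as the plate is pressed down (0.01 rad is about 0.9 mm at the plate's centre; about 0.003 when it only bears its own weight).
- yellow_stand: Loose sample stand (0.9 kg) carrying the yellow sample: plywood base plate 150 x 60 x 12 mm (long along its x), wooden block 34 x 56 mm with a clamp bar and two screws at its +x end, 58 mm high over all. From the block a springy steel strip runs level towards -x and carries the painted plate over the base. Origin: centre of the underside of the base, z up.
- yellow_pad: The yellow painted plate of the yellow stand, flat, 52 (x) x 56 (y) x 4 mm. Origin: centre of its underside; the face to touch is 4 mm above that, 52 mm above the bench, with 36 mm clear space below the plate. It is at x = -46 mm in the stand's frame; axes as the stand's (x points to the block). It sinks about 1 mm per newton when pressed at its centre, springs back when released and meets a stop after about 20 mm.
- yellow_strip (a joint): Bending of the yellow sample's steel strip, rad: 0 level and unloaded, growing as the plate is pressed down (0.01 rad is about 0.9 mm at the plate's centre; about 0.003 when it only bears its own weight).
- red_stand: Loose sample stand (0.9 kg) carrying the red sample: plywood base plate 150 x 60 x 12 mm (long along its x), wooden block 34 x 56 mm with a clamp bar and two screws at its +x end, 58 mm high over all. From the block a springy steel strip runs level towards -x and carries the painted plate over the base. Origin: centre of the underside of the base, z up.
- red_pad: The red painted plate of the red stand, flat, 52 (x) x 56 (y) x 4 mm. Origin: centre of its underside; the face to touch is 4 mm above that, 52 mm above the bench, with 36 mm clear space below the plate. It is at x = -46 mm in the stand's frame; axes as the stand's (x points to the block). It sinks about 1 mm per newton when pressed at its centre, springs back when released and meets a stop after about 20 mm.
- red_strip (a joint): Bending of the red sample's steel strip, rad: 0 level and unloaded, growing as the plate is pressed down (0.01 rad is about 0.9 mm at the plate's centre; about 0.003 when it only bears its own weight).
- green_stand: Loose sample stand (0.9 kg) carrying the green sample: plywood base plate 150 x 60 x 12 mm (long along its x), wooden block 34 x 56 mm with a clamp bar and two screws at its +x end, 58 mm high over all. From the block a springy steel strip runs level towards -x and carries the painted plate over the base. Origin: centre of the underside of the base, z up.
- green_pad: The green painted plate of the green stand, flat, 52 (x) x 56 (y) x 4 mm. Origin: centre of its underside; the face to touch is 4 mm above that, 52 mm above the bench, with 36 mm clear space below the plate. It is at x = -46 mm in the stand's frame; axes as the stand's (x points to the block). It sinks about 1 mm per newton when pressed at its centre, springs back when released and meets a stop after about 20 mm.
- green_strip (a joint): Bending of the green sample's steel strip, rad: 0 level and unloaded, growing as the plate is pressed down (0.01 rad is about 0.9 mm at the plate's centre; about 0.003 when it only bears its own weight).
- brush: Paint brush, 52 x 207 x 15 mm, lying on the bench in front of the stands, loose. Origin: centre of its underside.
- nut: Steel hex nut, 30 x 26 x 13 mm, loose on the bench in front of the stands. Origin: centre of its underside.
- padlock: Brass padlock, 61 x 40 x 17 mm, lying loose on the bench in front of the stands. Origin: centre of its underside.
- spray: Spray can, diameter 66 mm, 202 mm high, red cap, standing loose behind the stands, to the left of the middle. Origin: centre of its underside.

How it is judged:
On the way, in this order (a step that is already met when the one before it is completed fails the run):
1. first the blue plate is touched by the fingertips (0.8 N or more, plate dipping under them) for 0.2 s (contact force between the fingers and blue_pad above 0.8 N and value of joint blue_strip above 0.008 rad and contact force between the fingers and yellow_stand below 0.3 N), for 0.2 s.
2. then the yellow plate is touched by the fingertips (0.8 N or more, plate dipping under them) for 0.2 s (contact force between the fingers and yellow_pad above 0.8 N and value of joint yellow_strip above 0.008 rad and contact force between the fingers and blue_stand below 0.3 N), for 0.2 s.
At the end, for the whole second after the job is handed in: All four plates have sprung back level (strips under 0.008 rad), the four stands stand flat and at rest within 25 mm of where they were, and brush, nut, padlock and spray can lie within 20 mm of where they were (distance of each of blue_stand, yellow_stand, red_stand, green_stand from where it was at the start of the episode below 0.025 m and value of joint each of blue_strip, yellow_strip, red_strip, green_strip below 0.008 rad and angle between each of blue_stand, yellow_stand, red_stand, green_stand's own z axis and vertical below 0.05 rad and linear speed of each of blue_stand, yellow_stand, red_stand, green_stand below 0.02 m/s and distance of each of brush, nut, padlock, spray from where it was at the start of the episode below 0.02 m); the robot touches nothing.
It fails at once if a plate is pressed hard instead of touched lightly (sunk more than about 15 mm, or over 25 N) (value of joint any of blue_strip, yellow_strip above 0.17 rad or contact force between any of the arm, the fingers and blue_pad above 25 N or contact force between any of the arm, the fingers and yellow_pad above 25 N).
It fails at once if the red or the green sample or its stand is touched (contact force between any of the arm, the fingers and red_stand above 0.3 N or contact force between any of the arm, the fingers and green_stand above 0.3 N).
It fails at once if a sample stand is lifted (10 mm) or pushed more than 25 mm (distance of any of blue_stand, yellow_stand, red_stand, green_stand from where it was at the start of the episode above 0.025 m or height (world z) of any of blue_stand, yellow_stand, red_stand, green_stand above 0.01 m).
It fails at once if the brush, nut, padlock or spray can is moved more than 20 mm (distance of any of brush, nut, padlock, spray from where it was at the start of the episode above 0.02 m).
It also fails if it takes over 48 s, if anything falls off the work surface, if the arm or the gripper's body presses on something with over 40 N, if the wrist force passes 120 N, or if a joint passes its speed limit or range.

ROBOT

A 6-joint arm with a two-finger parallel gripper is mounted at the origin on the work surface; the furniture and walls round the work are solid. World frame = base frame: x ahead of the robot, y to its left, z up, the work surface at z = 0. Lengths are in m, angles in rad, forces in N, time in s.
With the tool pointing down it reaches from about 0.35 to 0.775 m from the base axis. Payload 7.3 kg.
Tool frame: the origin (TCP) lies at the centre of the arm's flange, where the gripper is bolted on; the fingertips stand 178 mm ahead of it and the grasp point (between the pads) lies robot.pinch_z ahead of it (robot.pinch_z is the distance from the TCP to the grasp point, in m); x points along the fingers, z is the direction in which the jaws open and shut, and the axes are right-handed (so a half turn about x gives the same grasp; the last joint's range is limited). The gripper opens to 92 mm and grips with 3 to 60 N. Pads are 19 mm wide; open, the fingers measure 130 mm over their backs; the gripper's body (75 mm by 190 mm) begins 47 mm behind the grasp point.
Start: joints at [1.176, 0.342, 1.524, -0, 1.275, -0.146], TCP at [0.129, 0.509, 0.405] pointing down, gripper open.
Joint ranges: [-2.53, 2.53], [-0.77, 2.02], [0.04, 2.7], [-1, 4.14], [0.28, 2.66], [-3.11, 3.11]. Speed limits (rad/s): [2.57, 2.57, 3.14, 3.14, 3.14, 3.14].

INTERFACE

Orientations are given as [roll, pitch, yaw] about the fixed x, y, z axes, in that order (R = Rz(yaw) Ry(pitch) Rx(roll)).
In Python, from cell import robot gives the robot as it stands.
- The arm moves only by the shell command python3 -m jog 'ROWS' [FORCE]. ROWS is JSON, a list of rows, each an object of numbers: "fingers": the closure, from 0 (fully open) to 1 (shut); "x", "y", "z": the shift along the tool's x, y, z in cm; "spin": the turn about the tool's x in degrees. A call has 1 to 5 rows; each row is the pose to reach, as a shift and turn from the pose commanded when the call began, along the tool's axes at that moment; what a row does not reach only later rows make up. A row lasts 1/8 s, in which the tool goes at most 62.5 mm and 10.7 degrees, less where a joint would pass 70% of its speed; a pose out of reach is approached as far as the arm can. A call with a gripper value outside its range is refused whole. The fingers move at their own pace and stop on an object; FORCE is the grip in N (left out, the last holds). Time passes only in rows, so rows that repeat a pose let the fingers close. It gives the time, the measured TCP pose, the force and the opening at its end, in the units of the state.
- robot.observe(): the state, without advancing time (a new reading comes with each control period).
- robot.read_camera(name): name is "scene" or "top" or "wrist"; returns a dict with "color" (420x560x3 uint8, red, green, blue), "mtx" (3x3 intrinsics, pixels), "view" (4x4, takes a point from world to camera coordinates); the wrist camera has in their place "T_tool_cam" (4x4, takes a point from camera to tool coordinates, whose origin is the TCP and whose axes are the tool frame's). Camera axes: x right, y down, z forward; pixel columns grow to the right and rows downward; lengths in m; the calibration is good to about 2 mm. A picture is of the moment at which its call begins: read the wrist's pose just before it. There is no depth.
- robot.hand_in(): hands the job in, once; it reports no verdict.
Trained networks look in a picture, given as the dict that the camera call returned (one of the last four; its "shot" number tells which), for a name from the list of things; names that differ only in an ending like _2 or _b are one class to them, and where a whole thing is asked for, a point or a joint stands for the part that bears it (a point fixed in the world has none). Each returns a list of dicts, best first, with "conf" (0 to 1); they miss things now and then, are a little off and sometimes report something else, mostly with a low value. They report only what shows in the picture. A call takes as long as a camera call.
- robot.look_for(target, picture): "xy" ([column, row] in pixels, amid what is visible of it).
The state is a dict: "time": time; "qpos": joint angles; "qvel": joint speeds; "joint_efforts": joint torques, N m; "tool_pos": TCP position; "tool_rot": TCP orientation; "contact_force": force on the tool from outside, world axes, zero at the start; "torque": the same for the moment, N m; "opening": finger opening in m.
Only numpy, scipy, OpenCV 4.12 (cv2) and the standard library are available. Lean on these libraries where they do the work, as an engineer would, in place of code of your own. Each camera call takes 0.05 s, during which the arm holds its last target. There are 200 camera calls.

## Working session

There is one attempt and no reset: what is moved stays moved. The work goes in short steps, Python scripts to look and compute and a shell command to move; the robot and the scene stay as the last step left them, time stands still between calls to the robot, and variables do not carry over. Pictures are saved under pics/ and viewed, on a budget of 10 in all, crops included, one or two more only if the job needs it, and the job is handed in when it is done.

```bash
mkdir -p pics; ls
cat > h.py <<'E'
import numpy as np, cv2
from scipy.spatial.transform import Rotation as R
from cell import robot
def save(p,n): cv2.imwrite(f'pics/{n}.png',p['color'][:,:,::-1])
def proj(pic,P):
    c=pic['view']@np.r_[P,1]; u=pic['mtx']@c[:3]; return u[:2]/u[2]
def ray(pic,uv):
    V=pic['view']; Rm=V[:3,:3]; o=-Rm.T@V[:3,3]
    d=Rm.T@np.linalg.inv(pic['mtx'])@np.r_[uv,1]; return o,d/np.linalg.norm(d)
def atz(pic,uv,z):
    o,d=ray(pic,uv); return o+d*(z-o[2])/d[2]
def tri(rs):
    A=sum(np.eye(3)-np.outer(d,d) for o,d in rs); b=sum((np.eye(3)-np.outer(d,d))@o for o,d in rs); return np.linalg.solve(A,b)
E
python3 - <<'E'
from h import *
s=robot.observe(); print(s['tool_pos'],s['tool_rot'],s['contact_force'],robot.pinch_z,s['opening'])
a=robot.read_camera('top'); b=robot.read_camera('scene'); save(a,'top');save(b,'scene')
for n in ['blue','yellow','red','green']:
  for k in ['pad','stand']:
    t=f'{n}_{k}'; A=robot.look_for(t,a);B=robot.look_for(t,b)
    print(t,[(x['xy'],x['conf']) for x in A[:2]],[(x['xy'],x['conf']) for x in B[:2]])
    if A and B and k=='pad': print(tri([ray(a,A[0]['xy']),ray(b,B[0]['xy'])]),atz(a,A[0]['xy'],.052),atz(b,B[0]['xy'],.052))
E
```

```text
pics
[0.12920477 0.50870525 0.4040358 ] [ 2.98942642  1.56924545 -1.97176668] [0.4591238  0.44853561 0.52551848] 0.1592 0.09190697661051206
blue_pad [([301.8, 206.8], 0.61), ([297.5, 221.1], 0.56)] [([268.4, 219.1], 0.87)]
[0.50982012 0.0176173  0.03714664] [0.52349895 0.00764691 0.052     ] [0.47939312 0.00737145 0.052     ]
blue_stand [([300.6, 202.8], 0.59)] [([285.0, 219.3], 0.77)]
yellow_pad [([359.0, 228.2], 0.93), ([300.1, 219.0], 0.19)] [([299.7, 255.2], 0.89)]
[ 0.45658244 -0.13323177  0.04812592] [ 0.46351324 -0.13853796  0.052     ] [ 0.44523427 -0.13209969  0.052     ]
yellow_stand [([351.4, 215.9], 0.57), ([330.0, 266.4], 0.3)] [([318.2, 257.4], 0.65)]
red_pad [([173.0, 218.2], 0.92)] [([198.3, 164.2], 0.69)]
[0.49973403 0.34075219 0.06278727] [0.5043452  0.34083927 0.052     ] [0.50756571 0.36706707 0.052     ]
red_stand [([175.1, 197.3], 0.79)] [([217.6, 170.5], 0.68)]
green_pad [([407.7, 205.9], 0.76)] [([381.9, 283.9], 0.56)]
[ 0.51748925 -0.27044433  0.03683808] [ 0.51733569 -0.2672119   0.052     ] [ 0.50069872 -0.27965449  0.052     ]
green_stand [([409.8, 190.9], 0.56)] [([402.0, 283.8], 0.86), ([317.4, 253.8], 0.56)]
```

View pics/top.png

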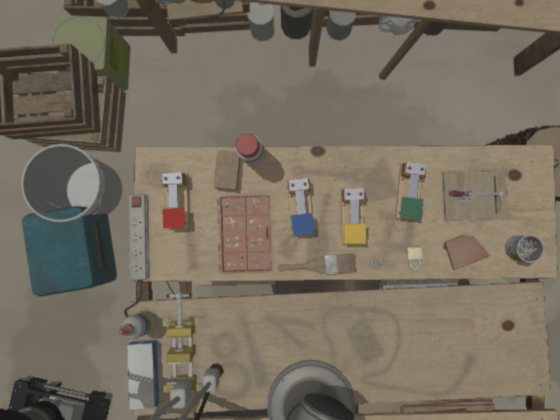

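View pics/scene.png

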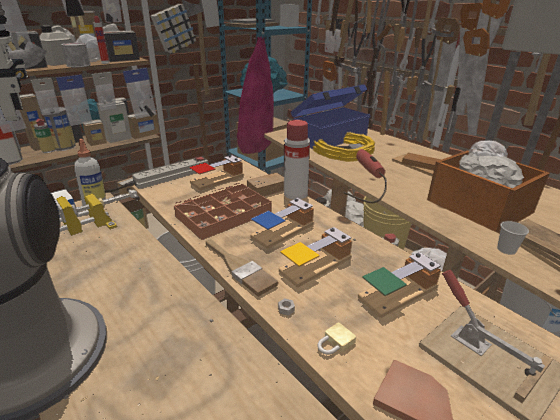

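The top view shows the blue pad at about (303,225), yellow (356,234), red (174,217) and green (411,208). The blocks are at the far (+x) side, for example blue (299,185) and yellow (354,193). The scene view agrees: blue (268,220), yellow (299,254). The brush lies in front of them, and the network's blue fix in the top view sat on the stand rather than the plate, so I'll segment by colour.

```bash
cat >> h.py <<'E'
HUE={'blue':(105,128),'yellow':(20,28),'red':(175,182),'green':(65,95)}
def seg(pic,n,near,rad=25):
    h=cv2.cvtColor(pic['color'],cv2.COLOR_RGB2HSV).astype(int); lo,hi=HUE[n]
    H=h[...,0]; H=np.where((n=='red')&(H<6),H+180,H)
    m=((H>=lo)&(H<=hi)&(h[...,1]>(190 if n=='yellow' else 130))&(h[...,2]>40)).astype(np.uint8)
    k=np.zeros_like(m); cv2.circle(k,tuple(int(v) for v in near),rad,1,-1); m*=k
    c,l,st,ce=cv2.connectedComponentsWithStats(m)
    if c<2: return None
    i=1+np.argmax(st[1:,4]); r=cv2.minAreaRect(np.argwhere(l==i)[:,::-1].astype(np.float32))
    return ce[i],st[i,4],r
E
python3 - <<'E'
from h import *
a=robot.read_camera('top'); b=robot.read_camera('scene')
N={'blue':((303,225),(268,220)),'yellow':((356,234),(299,254)),'red':((174,217),(203,168)),'green':((411,208),(384,281))}
for n,(p,q) in N.items():
    A=seg(a,n,p);B=seg(b,n,q)
    if A is None or B is None: print(n,A,B);continue
    print(n,A[0].round(1),A[1],np.round(A[2][1],1),round(A[2][2]),B[0].round(1),B[1],'tri',tri([ray(a,A[0]),ray(b,B[0])]).round(4),atz(a,A[0],.052).round(4),atz(b,B[0],.052).round(4))
for n,p in {'bblk':(299,185),'yblk':(354,193),'gblk':(415,168),'spray top':(249,150)}.items(): print(n,atz(a,p,.2 if 's' in n else .058).round(3))
E
```

```text
blue [305. 230.] 3 [2.8 0. ] 135 [267.8 219.5] 299 tri [ 0.4664 -0.0008  0.0597] [0.4633 0.0013 0.052 ] [0.4774 0.007  0.052 ]
yellow None (array([299.32832618, 253.49570815]), np.int32(466), ((299.3699035644531, 253.1691436767578), (31.76593017578125, 20.547252655029297), 37.5685920715332))
red [173.  217.5] 342 [18.1 19.3] 87 [201.9 167.7] 137 tri [0.5054 0.3416 0.0506] [0.506  0.3409 0.052 ] [0.5034 0.3392 0.052 ]
green None None
bblk [0.58  0.013 0.058]
yblk [ 0.555 -0.128  0.058]
gblk [ 0.615 -0.289  0.058]
spray top [0.65  0.129 0.2  ]
```

```bash
cat >> h.py <<'E'
def seg(pic,n,near,tol=14):
    im=cv2.GaussianBlur(cv2.cvtColor(pic['color'],cv2.COLOR_RGB2LAB),(3,3),0)
    m=np.zeros((im.shape[0]+2,im.shape[1]+2),np.uint8)
    cv2.floodFill(im,m,tuple(int(v) for v in near),0,(40,tol,tol),(40,tol,tol),4|cv2.FLOODFILL_MASK_ONLY|cv2.FLOODFILL_FIXED_RANGE|(1<<8))
    pts=np.argwhere(m[1:-1,1:-1])[:,::-1].astype(np.float32)
    return pts.mean(0),len(pts),cv2.minAreaRect(pts)
E
python3 - <<'E'
from h import *
a=robot.read_camera('top'); b=robot.read_camera('scene')
N={'blue':((303,225),(268,220)),'yellow':((356,234),(299,254)),'red':((174,217),(203,168)),'green':((411,208),(384,281))}
for n,(p,q) in N.items():
    A=seg(a,n,p);B=seg(b,n,q)
    print(n,A[0].round(1),A[1],np.round(A[2][1],1),round(A[2][2]),B[0].round(1),B[1],'tri',tri([ray(a,A[0]),ray(b,B[0])]).round(4),atz(a,A[0],.052).round(4),atz(b,B[0],.052).round(4))
s=robot.observe(); print(R.from_euler('xyz',s['tool_rot']).as_matrix().round(3),s['time'])
E
```

```text
blue [302.4 223.8] 412 [19.9 21. ] 85 [267.9 219.4] 302 tri [0.4791 0.0079 0.0511] [0.4795 0.0076 0.052 ] [0.4776 0.007  0.052 ]
yellow [354.5 233.5] 434 [19. 21.] 90 [299.4 253.3] 438 tri [ 0.45   -0.1265  0.051 ] [ 0.4503 -0.1265  0.052 ] [ 0.4488 -0.1273  0.052 ]
red [173.1 217.7] 404 [19. 20.] 90 [201.9 167.7] 131 tri [0.5051 0.3411 0.0508] [0.5055 0.3405 0.052 ] [0.5033 0.3391 0.052 ]
green [411.3 207.6] 479 [22.7 21.4] 6 [384.1 280.5] 657 tri [ 0.5124 -0.2763  0.051 ] [ 0.5127 -0.2765  0.052 ] [ 0.5108 -0.2766  0.052 ]
[[ 0.    -0.969  0.246]
 [ 0.     0.246  0.969]
 [-1.     0.     0.   ]] 1.1
```

Two-view fixes give the blue plate at (0.479, 0.008) and yellow at (0.450, -0.127). Both heights come out at 51 mm against the expected 52, so I'll move with the fingers shut.

```bash
python3 -m jog '[{"fingers":1,"y":-4.5,"z":-3.9},{"fingers":1,"y":-9,"z":-7.8},{"fingers":1,"y":-13.5,"z":-11.7},{"fingers":1,"y":-18,"z":-15.6},{"fingers":1,"y":-22.5,"z":-19.5}]' 10
python3 -m jog '[{"fingers":1,"y":-4.5,"z":-3.9},{"fingers":1,"y":-9,"z":-7.8},{"fingers":1,"y":-13.5,"z":-11.7},{"fingers":1,"y":-18,"z":-15.6},{"fingers":1,"y":-23.7,"z":-20.4}]'
python3 -m jog '[{"fingers":1},{"fingers":1},{"fingers":1}]'
cat > w.py <<'E'
import sys
from h import *
s=robot.observe(); w=robot.read_camera('wrist'); save(w,sys.argv[1])
Rt=R.from_euler('xyz',s['tool_rot']).as_matrix(); T=np.eye(4);T[:3,:3]=Rt;T[:3,3]=s['tool_pos']
w['view']=np.linalg.inv(T@w['T_tool_cam'])
tip=np.r_[T@np.r_[.178,0,0,1]][:3]
print('tip',tip.round(4),'F',s['contact_force'].round(2),'open',s['opening'].round(4),'t',s['time'],'tip px',proj(w,tip).round(1))
for n,P in {'blue':(.479,.008,.052),'yellow':(.45,-.1265,.052)}.items():
    uv=proj(w,P); print(n,'px',uv.round(1),'need tool cm',(100*Rt.T@(P-tip)).round(2))
    L=robot.look_for(n+'_pad',w); print([(l['xy'],l['conf'],atz(w,l['xy'],.052).round(4)) for l in L[:2]])
    if 0<uv[0]<560 and 0<uv[1]<420:
        A=seg(w,n,uv); print('seg',A[0].round(1),A[1],np.round(A[2][1]),atz(w,A[0],.052).round(4), 'rect',atz(w,A[2][0],.052).round(4))
E
python3 w.py w1
```

```text
$[0]: bad value
$[0]: bad value
$[0]: bad value
Traceback (most recent call last):
  File "w.py", line 7, in <module>
    print('tip',tip.round(4),'F',s['contact_force'].round(2),'open',s['opening'].round(4),'t',s['time'],'tip px',proj(w,tip).round(1))
                                                                    ^^^^^^^^^^^^^^^^^^
AttributeError: 'float' object has no attribute 'round'
```

```bash
sed -i "s/s\['opening'\].round(4)/round(s['opening'],4)/" w.py; python3 -m jog '[{"fingers":1,"x":0,"y":-4.5,"z":-3.9,"spin":0}]' 10; python3 -m jog '[{"fingers":0.98,"x":0,"y":-4.5,"z":-3.9,"spin":0}]' 10; python3 -m jog -h|head -20
```

```text
time: 1.27
tool_pos: [0.1626, 0.4611, 0.4044]
tool_rot: [0.122, 1.57, 1.448]
contact_force: [0.7, -0.3, 0.5]
opening: 0.0858
time: 1.4
tool_pos: [0.1976, 0.4101, 0.4045]
tool_rot: [-1.334, 1.57, -0.01]
contact_force: [1.3, -0.9, -0.2]
opening: 0.0764invalid input: not JSON, or not a number
```

All keys are required in every row. Continuing.

```bash
python3 -m jog '[{"fingers":1,"x":0,"y":-4.5,"z":-3.9,"spin":0},{"fingers":1,"x":0,"y":-9,"z":-7.8,"spin":0},{"fingers":1,"x":0,"y":-13.5,"z":-11.7,"spin":0},{"fingers":1,"x":0,"y":-18,"z":-15.6,"spin":0},{"fingers":1,"x":0,"y":-22.5,"z":-19.5,"spin":0}]'
python3 -m jog '[{"fingers":1,"x":0,"y":-4.5,"z":-3.9,"spin":0},{"fingers":1,"x":0,"y":-9,"z":-7.8,"spin":0},{"fingers":1,"x":0,"y":-13,"z":-11.2,"spin":0},{"fingers":1,"x":0,"y":-14.7,"z":-12.6,"spin":0},{"fingers":1,"x":0,"y":-14.7,"z":-12.6,"spin":0}]'
python3 -m jog '[{"fingers":1,"x":0,"y":0,"z":0,"spin":0},{"fingers":1,"x":0,"y":0,"z":0,"spin":0},{"fingers":1,"x":0,"y":0,"z":0,"spin":0}]'
python3 w.py w1
```

```text
time: 2.02
tool_pos: [0.3681, 0.1649, 0.4051]
tool_rot: [-0.926, 1.57, 0.396]
contact_force: [1.3, 0.7, -0.1]
opening: 0.0261
time: 2.65
tool_pos: [0.4791, 0.0077, 0.4044]
tool_rot: [1.228, 1.57, 2.548]
contact_force: [-0.1, 0.3, -0.1]
opening: 0.0006
time: 3.02
tool_pos: [0.4784, 0.0092, 0.4049]
tool_rot: [-0.946, 1.57, 0.378]
contact_force: [-0.8, -0.1, -0.2]
opening: 0.0006
tip [0.4785 0.0092 0.2269] F [-0.82 -0.14 -0.24] open 0.0006 t 3.025 tip px [271.2 254.7]
blue px [270.3 186.6] need tool cm [17.49 -0.08 -0.11]
[([274.8, 186.6], 0.86, array([0.4801, 0.0125, 0.052 ]))]
seg [262.7 175.6] 677 [39. 27.] [0.4662 0.0034 0.052 ] rect [0.4634 0.0006 0.052 ]
yellow px [135.8 191.4] need tool cm [ 17.49  -0.56 -13.86]
[([139.8, 197.1], 0.74, array([ 0.4567, -0.1246,  0.052 ]))]
seg [140.  199.4] 1834 [41. 54.] [ 0.459  -0.1252  0.052 ] rect [ 0.4568 -0.1238  0.052 ]
```

View pics/w1.png

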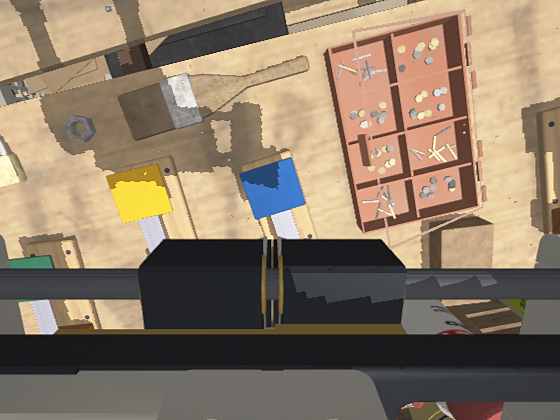

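The wrist view shows the blue plate at about (273,191) and yellow at (140,195), within about 5 mm of the prediction. I'll use blue ≈ (0.482, 0.010). Descending to about 1 cm above it.

```bash
python3 -m jog '[{"fingers":1,"x":5,"y":-0.3,"z":0,"spin":0},{"fingers":1,"x":10,"y":-0.3,"z":0,"spin":0},{"fingers":1,"x":14,"y":-0.3,"z":0,"spin":0},{"fingers":1,"x":16,"y":-0.3,"z":0,"spin":0},{"fingers":1,"x":16.5,"y":-0.3,"z":0,"spin":0}]'
python3 -m jog '[{"fingers":1,"x":0,"y":0,"z":0,"spin":0},{"fingers":1,"x":0,"y":0,"z":0,"spin":0}]'
python3 w.py w2; python3 -c "
from h import *
save(robot.read_camera('scene'),'s2')
im=cv2.imread('pics/s2.png')[150:300,180:380]; w=cv2.imread('pics/w2.png')
im=cv2.resize(im,(560,420)); cv2.imwrite('pics/c2.png',cv2.resize(np.hstack([im,w]),(800,300)))"
```

```text
time: 3.8
tool_pos: [0.4814, 0.0077, 0.2386]
tool_rot: [1.646, 1.568, 2.968]
contact_force: [0.4, -0.4, 0.3]
opening: 0.0005
time: 4.05
tool_pos: [0.4821, 0.0076, 0.2408]
tool_rot: [-1.425, 1.569, -0.103]
contact_force: [0.1, 1.1, -0.4]
opening: 0.0003
tip [0.4825 0.0076 0.0628] F [ 0.08  1.09 -0.43] open 0.0003 t 4.05 tip px [271.2 254.7]
blue px [270.4 240.6] need tool cm [ 1.07  0.35 -0.04]
[([274.3, 219.0], 0.64, array([0.4677, 0.013 , 0.052 ]))]
seg [271.9 255.4] 344 [32. 11.] [0.4875 0.0067 0.052 ] rect [0.4872 0.0065 0.052 ]
yellow px [ 15.9 249.6] need tool cm [  1.07  -0.15 -13.79]
[([38.0, 236.9], 0.84, array([ 0.4462, -0.1118,  0.052 ])), ([71.3, 242.6], 0.49, array([ 0.4536, -0.0959,  0.052 ]))]
seg [ 18. 256.] 435 [24. 22.] [ 0.4537 -0.127   0.052 ] rect [ 0.4532 -0.1268  0.052 ]
```

View pics/c2.png

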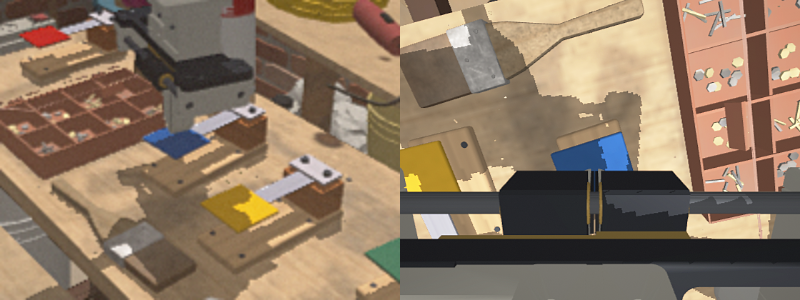

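The fingers are centred sideways over the blue plate and about 3 mm towards its block. I'll shift that back and touch slowly.

```bash
python3 -m jog '[{"fingers":1,"x":0.4,"y":0.3,"z":0,"spin":0},{"fingers":1,"x":0.8,"y":0.3,"z":0,"spin":0},{"fingers":1,"x":1.1,"y":0.3,"z":0,"spin":0},{"fingers":1,"x":1.3,"y":0.3,"z":0,"spin":0},{"fingers":1,"x":1.4,"y":0.3,"z":0,"spin":0}]'
python3 -m jog '[{"fingers":1,"x":0,"y":0,"z":0,"spin":0}]'
```

```text
time: 4.88
tool_pos: [0.4787, 0.0084, 0.2257]
tool_rot: [1.547, 1.57, 2.869]
contact_force: [-2.6, -0.1, 5.1]
opening: 0.0005
time: 5.0
tool_pos: [0.4787, 0.0084, 0.2258]
tool_rot: [1.497, 1.57, 2.819]
contact_force: [-2.8, 0.4, 4.8]
opening: 0.0002
```

Contact is about 5 N, with a dip of about 4–5 mm. Holding briefly, then lifting.

```bash
python3 -m jog '[{"fingers":1,"x":0,"y":0,"z":0,"spin":0},{"fingers":1,"x":0,"y":0,"z":0,"spin":0},{"fingers":1,"x":-0.5,"y":0,"z":0,"spin":0},{"fingers":1,"x":-1.5,"y":0,"z":0,"spin":0},{"fingers":1,"x":-5,"y":0,"z":0,"spin":0}]'
python3 -m jog '[{"fingers":1,"x":-4,"y":0,"z":0,"spin":0},{"fingers":1,"x":-4,"y":0,"z":0,"spin":0},{"fingers":1,"x":-4,"y":0,"z":0,"spin":0}]'
python3 - <<'E'
from h import *
a=robot.read_camera('top'); b=robot.read_camera('scene'); save(b,'s3')
A=seg(b,'b',(264,222)); B=seg(b,'y',(299,254)); print(A[0],A[1],B[0],B[1])
A=seg(a,'y',(356,234)); print(A[0],A[1])
E
python3 w.py w3
```

```text
time: 5.62
tool_pos: [0.4786, 0.0084, 0.2754]
tool_rot: [1.64, 1.568, 2.962]
contact_force: [0.6, 0.3, -0.1]
opening: 0.0006
time: 6.0
tool_pos: [0.4786, 0.0084, 0.3156]
tool_rot: [-1.049, 1.571, 0.273]
contact_force: [-0.2, -0.7, -1.3]
opening: 0.0004
[268.34308 219.35037] 274 [293.1265  254.04347] 253
[356.90805 235.69731] 261
tip [0.4782 0.0085 0.1368] F [ 0.77  0.66 -0.47] open 0.0004 t 6.1 tip px [271.2 254.7]
blue px [271.  211.1] need tool cm [ 8.48 -0.11 -0.02]
[([274.8, 206.9], 0.64, array([0.4766, 0.0116, 0.052 ]))]
seg [276.  203.8] 2870 [62. 73.] [0.4744 0.0131 0.052 ] rect [0.4795 0.0091 0.052 ]
yellow px [ 90.1 217.6] need tool cm [  8.48  -0.61 -13.77]
[([92.7, 220.0], 0.73, array([ 0.4523, -0.1253,  0.052 ]))]
seg [ 95.9 205.3] 2389 [48. 66.] [ 0.442  -0.1186  0.052 ] rect [ 0.4452 -0.1193  0.052 ]
```

Blue is released and its plate is back in place (scene pixel 268.3,219.4, as before). The wrist view puts yellow at (0.452, -0.126), agreeing with the first fix. Moving over and down to 1 cm above it.

```bash
python3 -m jog '[{"fingers":1,"x":0,"y":-0.3,"z":-4.5,"spin":0},{"fingers":1,"x":0,"y":-0.6,"z":-9,"spin":0},{"fingers":1,"x":0,"y":-0.7,"z":-12.5,"spin":0},{"fingers":1,"x":0,"y":-0.7,"z":-13.7,"spin":0},{"fingers":1,"x":0,"y":-0.7,"z":-13.7,"spin":0}]'
python3 -m jog '[{"fingers":1,"x":3,"y":0,"z":0,"spin":0},{"fingers":1,"x":6,"y":0,"z":0,"spin":0},{"fingers":1,"x":7.3,"y":0,"z":0,"spin":0},{"fingers":1,"x":7.4,"y":0,"z":0,"spin":0},{"fingers":1,"x":7.4,"y":0,"z":0,"spin":0}]'
python3 w.py w4; python3 -c "
from h import *
save(robot.read_camera('scene'),'s4')
im=cv2.imread('pics/s4.png')[180:330,210:410]; w=cv2.imread('pics/w4.png')
im=cv2.resize(im,(560,420)); cv2.imwrite('pics/c4.png',cv2.resize(np.hstack([im,w]),(800,300)))"
```

```text
time: 6.88
tool_pos: [0.4518, -0.1263, 0.3154]
tool_rot: [0.894, 1.57, 2.214]
contact_force: [-0.2, 0.5, -0.4]
opening: 0.0005
time: 7.5
tool_pos: [0.4523, -0.1259, 0.2424]
tool_rot: [-1.657, 1.569, -0.334]
contact_force: [0.5, 0.7, 0.8]
opening: 0.0005
tip [ 0.4525 -0.126   0.0644] F [0.51 0.67 0.83] open 0.0005 t 7.5 tip px [271.2 254.7]
blue px [524.3 232.6] need tool cm [ 1.24  0.73 13.64]
[([513.5, 226.8], 0.81, array([0.4742, 0.0026, 0.052 ]))]
seg [513.8 226.8] 5786 [80. 97.] [0.4742 0.0027 0.052 ] rect [0.4762 0.0052 0.052 ]
yellow px [269.2 241.5] need tool cm [ 1.24  0.24 -0.11]
[([273.6, 220.0], 0.88, array([ 0.4388, -0.1212,  0.052 ]))]
seg [268.6 255.2] 110 [29.  3.] [ 0.4577 -0.1288  0.052 ] rect [ 0.4573 -0.1288  0.052 ]
```

View pics/c4.png

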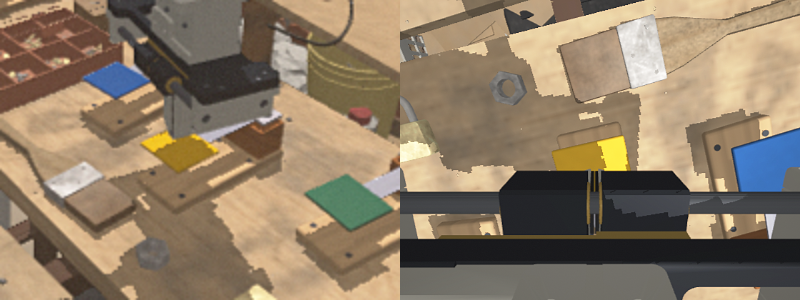

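The fingers are centred sideways over the yellow plate (wrist crop about x=594) and 2–3 mm towards its block, with green well clear. I'll shift 0.2 cm and touch.

```bash
python3 -m jog '[{"fingers":1,"x":0.5,"y":0.2,"z":0,"spin":0},{"fingers":1,"x":0.9,"y":0.2,"z":0,"spin":0},{"fingers":1,"x":1.2,"y":0.2,"z":0,"spin":0},{"fingers":1,"x":1.4,"y":0.2,"z":0,"spin":0},{"fingers":1,"x":1.6,"y":0.2,"z":0,"spin":0}]'
python3 -m jog '[{"fingers":1,"x":0,"y":0,"z":0,"spin":0}]'
```

```text
time: 8.32
tool_pos: [0.4498, -0.1256, 0.2257]
tool_rot: [1.338, 1.57, 2.66]
contact_force: [-2.3, 0.5, 5.3]
opening: 0.0003
time: 8.45
tool_pos: [0.4498, -0.1256, 0.2258]
tool_rot: [1.331, 1.57, 2.653]
contact_force: [-1.8, 0.6, 5.4]
opening: 0.0005
```

```bash
python3 -m jog '[{"fingers":1,"x":0,"y":0,"z":0,"spin":0},{"fingers":1,"x":0,"y":0,"z":0,"spin":0},{"fingers":1,"x":-0.5,"y":0,"z":0,"spin":0},{"fingers":1,"x":-1.5,"y":0,"z":0,"spin":0},{"fingers":1,"x":-5,"y":0,"z":0,"spin":0}]'
python3 -m jog '[{"fingers":1,"x":-5,"y":0,"z":0,"spin":0},{"fingers":1,"x":-10,"y":0,"z":0,"spin":0},{"fingers":1,"x":-13,"y":0,"z":0,"spin":0},{"fingers":1,"x":-13,"y":0,"z":0,"spin":0},{"fingers":1,"x":-13,"y":0,"z":0,"spin":0}]'
python3 - <<'E'
from h import *
s=robot.observe(); print(s['time'],s['tool_pos'],s['contact_force'])
b=robot.read_camera('scene'); save(b,'s5')
for n,q in {'blue':(265,221),'yellow':(299,254),'red':(203,168),'green':(384,281)}.items(): A=seg(b,n,q); print(n,A[0],A[1])
E
python3 w.py w5
```

```text
time: 9.07
tool_pos: [0.4496, -0.1255, 0.2754]
tool_rot: [1.319, 1.568, 2.641]
contact_force: [-0.0, -0.3, 0.4]
opening: 0.0007
time: 9.7
tool_pos: [0.4496, -0.1255, 0.4051]
tool_rot: [1.2, 1.57, 2.522]
contact_force: [0.1, -0.5, 0.2]
opening: 0.0004
9.7 [ 0.44961133 -0.12547781  0.40513494] [ 0.07781633 -0.50817349  0.18448923]
blue [267.85098 219.42384] 302
yellow [296.94797 257.01157] 173
red [201.90076 167.70993] 131
green [384.04468 280.46225] 649
tip [ 0.4493 -0.1253  0.2267] F [ 0.25  0.09 -0.21] open 0.0005 t 9.75 tip px [271.2 254.7]
blue px [405.7 182.2] need tool cm [17.48  0.37 13.64]
[([404.7, 183.0], 0.89, array([0.4796, 0.0069, 0.052 ]))]
seg [406.4 184.1] 2554 [47. 57.] [0.4811 0.0084 0.052 ] rect [0.4812 0.0089 0.052 ]
yellow px [270.3 187.2] need tool cm [17.47 -0.13 -0.11]
[([272.3, 187.2], 0.83, array([ 0.4505, -0.1245,  0.052 ]))]
seg [262.2 176.1] 672 [24. 39.] [ 0.4369 -0.1315  0.052 ] rect [ 0.4396 -0.1328  0.052 ]
```

View pics/s5.png

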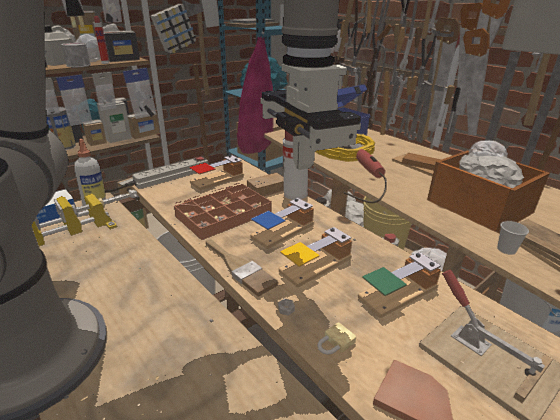

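The scene is unchanged: blue (268,219), yellow (299,254, partly in the arm's shadow), red (202,168) and green (384,280). The brush, nut, padlock and can are in place, and the gripper is well above everything. Handing in.

```bash
python3 -c "
from cell import robot
print(robot.hand_in())"
```

```text
the job is handed in; nothing more can be done
None
```

I touched the blue plate and then the yellow one with the closed fingertips. Each was held for about half a second at roughly 5 N, dipping about 4–5 mm by tool height. I lifted off after each, withdrew straight up and handed the job in at about 9.8 s; no verdict was reported.

**Last checks:**
- **Contact:** The force reading is back to noise (under about 0.6 N), and the fingertips are about 17 cm above the plates.
- **Blue, red and green:** The plates sit at the same scene pixels as before, to within 0.1 px.
- **Yellow:** It lay partly in the arm's shadow, so its colour segmentation disagreed (wrist view off by about 14 mm). The network put it at (0.4505, -0.1245), about 2 mm from the first measurement.
- **Other objects:** The brush, nut, padlock and spray can looked unmoved in the picture. I did not measure them.
- **Strip angles:** I could not read these directly, so I inferred that the plates had sprung back from the pictures and the forces.

The network's first top-view fix for the blue plate was about 4 cm off and lay on its stand, so I used colour segmentation from two views instead.

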